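# Clamp the small board in the worktop clamp

### The job

Clamp the small wooden board on the worktop clamp: first push it along its guides fully home against the back stop, then turn the crank clockwise until the pad meets the board and snug it down by feel to about 60 N on the board, firm but never anywhere near 120 N. Let go of the crank, leave the board clamped flat and home, and do not disturb the pepper mill, the ring cutter or the sugar dredger standing around.

Things in the scene. Friction and masses are not known exactly. Their poses are not given: they have to be found in the camera images.
- bed: aluminium clamping bed fixed to the worktop, 262 x 150 mm, 15 mm thick; the board slides on its top, 15 mm above this origin. Origin on the worktop under the clamp's screw axis; +x along the guides to the back stop (roughly away from the robot), z up. Front edge at x = -160 mm, back stop's face at x = +25 mm
- mouth (a point): point on the bed's top, midway between the front ends of the two straight side guides (x = -145 mm of the bed). The guides are 91 mm apart, stand 13 mm above the bed's top, run back to the stop and flare outwards in front of this point
- stop (a point): middle of the back stop's face (x = +25 mm of the bed), 20 mm above the worktop, the height of the board's middle; the board is home when its far short edge rests on this face
- board: small wooden board, 130 mm long (own y), 85 mm wide (own x), 10 mm thick, 0.2 to 0.4 kg, flat on the bed, its length along the guides. Origin: centre of its underside. It starts 25 to 55 mm short of the stop; home, its origin is 65 mm from the stop's face and its near short edge 105 mm on the robot's side of the screw axis. Push it at the middle of the near edge; sliding takes 1 to 4 N
- clamp: grey C-shaped clamp standing on the bed: column behind the stop, head overhanging to 27 mm in front of the screw axis, 48 mm wide, top at 118 mm. Same origin and axes as bed. Under the head a round pad (32 mm) on a spindle goes straight down 3.2 mm per radian of clockwise crank turning (seen from above). How high it starts is not known: it meets the board after 1.4 to 7 rad
- hub (a point): top of the crank's hub on the vertical screw axis, 133 mm above the worktop; hub radius 16 mm. The crank turns about this axis at constant height and may start at almost any angle; anticlockwise raises the pad. Its steady friction also holds the clamp when let go. Force along the circle is read well only while the grip creeps forward or just after a slow advance
- knob (a point): middle of the crank's black upright grip, 45 mm from the screw axis, 153 mm up: a rod 22 mm across, 129 to 172 mm up (crank arm below tops at 128), spinning freely, so a hand can keep its heading round the circle. Turned slowly and free it takes 5 to 7 N along the circle; with the pad on the board 0.07 N more per N of clamping: 4 N more at 60 N, 8 N at 120 N. Clamping grows 40 N per radian
- mill: pepper mill with black body and white top, 54 mm across, 140 mm high, to be left alone; origin at the centre of its foot
- cutter: plain steel ring cutter, 60 mm across, 43 mm high, to be left alone; origin at the centre of its foot
- dredger: steel sugar dredger with holes in its lid, 72 mm across, 108 mm high, to be left alone; origin at the centre of its foot

How it is judged:
By the outcome, as a careful person would: the job done as asked, in the order asked, and still so for the second after the job is handed in, with the robot touching nothing.
It also fails if it takes over 67 s, if anything falls off the work surface, if the arm or the gripper's body presses on something with over 40 N, if the wrist force passes 120 N, or if a joint passes its speed limit or range.

### The arm

A 6-joint arm with a two-finger parallel gripper is mounted at the origin on a cart in front of the work surface, level with it; the furniture and walls round the work are solid. World frame = base frame: x ahead of the robot, y to its left, z up, the work surface at z = 0. Lengths are in m, angles in degrees, forces in N, time in s.
With the tool pointing down it reaches from about 0.325 to 0.85 m from the base axis. Payload 15.5 kg.
Tool frame: the origin (TCP) lies at the very end of the fingers, on their centre line; the grasp point (between the pads) lies 19 mm behind it (bot.grip_point_offset is the distance from the TCP to the grasp point, in m); z points along the fingers, y is the line along which they close (so a half turn about z gives the same grasp; the last joint's range is limited). The gripper opens to 91 mm and grips with 3 to 60 N. Pads are 32 mm wide; open, the fingers measure 118 mm over their backs; the gripper's body (76 mm by 178 mm) begins 60 mm behind the grasp point.
Start: joints at [-80.472, 28.281, 77.091, -0, 74.628, -5.472], TCP at [0.162, -0.604, 0.18] pointing down, gripper open.
Joint ranges: [-166.48, 166.48], [-47.26, 123.95], [12.59, 153.08], [-70.14, 250.14], [6.76, 159.57], [-176.63, 176.63]. Speed limits (degrees/s): [108.29, 108.29, 147.25, 172.46, 172.46, 172.46].

### API

Orientations are given as [roll, pitch, yaw] about the fixed x, y, z axes, in that order (R = Rz(yaw) Ry(pitch) Rx(roll)).
In Python, from workcell import bot gives the robot as it stands. The module is installed in compiled form; this text tells all that it offers.
- The arm moves only by the shell command python3 -m jog 'ROWS'. ROWS is JSON, a list of rows, each an object with "dr": the turn, a rotation vector about the world's x, y, z in degrees, a list of three; "slide": the shift along the world's x, y, z in mm, a list of three; "gripper": the finger opening in mm, from 0 to 91.2. A call has 1 to 20 rows; each row is the pose to reach, as a shift and turn from the pose commanded when the call began; what a row does not reach only later rows make up. A row lasts 1/12 s, in which the tool goes at most 41.7 mm and 7.16 degrees, less where a joint would pass 70% of its speed; a pose out of reach is approached as far as the arm can. A call with a gripper value outside its range is refused whole. The fingers move at their own pace and stop on an object; the grip force is fixed at half the most. Time passes only in rows, so rows that repeat a pose let the fingers close. It gives the time, the measured TCP pose, the force, the opening and the grip force at its end, in the units of the state.
- bot.state(): the state, without advancing time (a new reading comes with each control period).
- bot.read_camera(name): name is "scene" or "top" or "wrist"; returns a dict with "pixels" (420x560x3 uint8, red, green, blue), "depth" (420x560 float32, m along the optical axis (not along the pixel's ray), 0 where there is no reading), "fovy" (degrees; the focal length in pixels is half the picture's height over the tangent of half this angle, whatever the lens; pixels are square), "cx", "cy" (the principal point, pixels), "T" (4x4, takes a point from camera to world coordinates). Camera axes: x right, y up, looking along -z (the intrinsics and any distortion apply to the point x, -y, -z); pixel columns grow to the right and rows downward; lengths in m; the calibration is good to about 2 mm. A picture is of the moment at which its call begins.
- bot.hand_in(): hands the job in; it is judged then, once.
The state is a dict: "t": time; "joint_positions": joint angles; "joint_vel": joint speeds; "tau": joint torques, N m; "tcp_pos": TCP position; "ee_rot": TCP orientation; "wrist_force": force on the tool from outside, world axes, zero at the start; "wrist_torque": the same for the moment, N m; "finger_gap": finger opening in m; "gripper_force": force on a finger pad.
Only numpy, scipy, OpenCV 4.12 (cv2) and the standard library are available. Lean on these libraries where they do the work, as an engineer would, in place of code of your own. Each camera call takes 0.05 s, during which the arm holds its last target. There are 200 camera calls.

## Working session

There is one attempt and no reset: what is moved stays moved. The work goes in short steps, Python scripts to look and compute and a shell command to move; the robot and the scene stay as the last step left them, time stands still between calls to the robot, and variables do not carry over. Pictures are saved under pics/ and viewed, at most 10 in all, crops included, and the job is handed in when it is done.

```bash
mkdir -p pics; cat > h.py <<'E'
from workcell import bot
import numpy as np, cv2
def cap(n,f):
    c=bot.read_camera(n); cv2.imwrite('pics/'+f+'.png',c['pixels'][...,::-1]); np.savez('pics/'+f+'.npz',**{k:v for k,v in c.items()}); return c
def w(f,u,v,z=None):
    c=np.load('pics/'+f+'.npz'); fl=210/np.tan(np.radians(float(c['fovy']))/2)
    d=np.array([(u-c['cx'])/fl,-(v-c['cy'])/fl,-1.0]); T=c['T']
    if z is None: s=float(c['depth'][int(round(v)),int(round(u))])
    else: s=(z-T[2,3])/(T[:3,:3]@d)[2]
    return T[:3,:3]@(d*s)+T[:3,3]
E
python3 - <<'E'
from h import *
a=cap('top','top0');b=cap('scene','sc0')
for c in(a,b):print({k:v for k,v in c.items() if k not in('pixels','depth')})
cv2.imwrite('pics/both.png',cv2.resize(np.hstack([a['pixels'],b['pixels']])[...,::-1],(800,300)))
print(bot.state())
E
```

```text
{'fovy': 55.65887301551437, 'cx': 284.7236510892307, 'cy': 212.17610590341428, 'T': array([[-0.0077297 ,  0.98129427, -0.19235855,  0.44789727],
       [-0.99986035, -0.01043473, -0.01305334, -0.01030518],
       [-0.01481638,  0.19223078,  0.98123789,  0.94448878],
       [ 0.        ,  0.        ,  0.        ,  1.        ]])}
{'fovy': 52.102710899003434, 'cx': 287.3825787243914, 'cy': 208.36629381490013, 'T': array([[-0.81391958,  0.42881295, -0.39198772,  0.19900783],
       [-0.58095578, -0.6065625 ,  0.54274516,  0.57456373],
       [-0.0050289 ,  0.66947845,  0.74281446,  0.94137462],
       [ 0.        ,  0.        ,  0.        ,  1.        ]])}
{'t': 0.1, 'joint_positions': array([-8.04708664e+01,  2.83114107e+01,  7.71243876e+01, -1.66930763e-03,
        7.46276066e+01, -5.47086016e+00]), 'joint_vel': array([ 0.00464928, -0.0297914 , -0.09374136,  0.04647758,  0.00153125,
       -0.08385716]), 'tau': array([ 3.97524069e-03, -8.80238128e+01, -3.82546484e+01,  7.08466396e-02,
        4.81338648e-02, -5.04074683e-05]), 'tcp_pos': array([ 0.16169991, -0.60332292,  0.1796922 ]), 'ee_rot': array([-1.79936731e+02, -4.44322462e-03,  1.50004347e+01]), 'wrist_force': array([-0.61070662,  1.31490605,  0.20221676]), 'wrist_torque': array([-0.02771256,  0.00759001,  0.04613537]), 'gripper_force': 0.0, 'finger_gap': 0.09114567339690437}
```

View pics/top0.png

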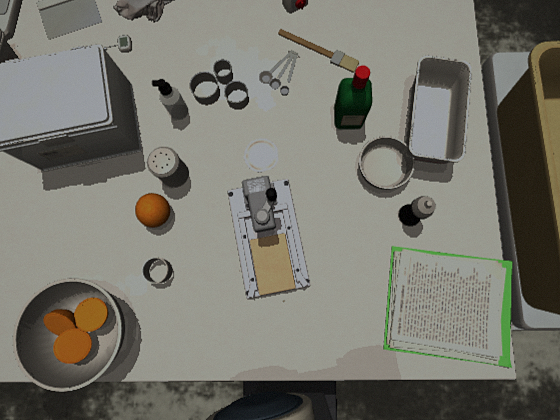

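View pics/sc0.png

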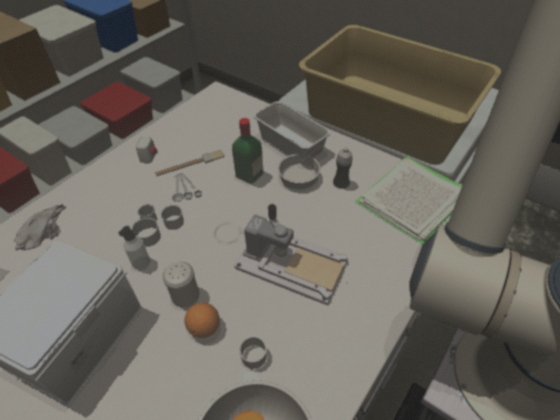

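The top view shows the bed at about (268,240), the hub near (263,214) and the knob near (271,193). The board is at about (272,262), the mill at (410,213), the cutter at (158,271) and the dredger at (163,163). I'll enlarge the bed area.

```bash
python3 - <<'E'
import cv2
a=cv2.imread('pics/top0.png')[168:308,210:330]
cv2.imwrite('pics/crop.png',cv2.convertScaleAbs(cv2.resize(a,None,fx=4.25,fy=4.25,interpolation=cv2.INTER_CUBIC),alpha=1.3))
E
```

```text
(no output)
```

View pics/crop.png

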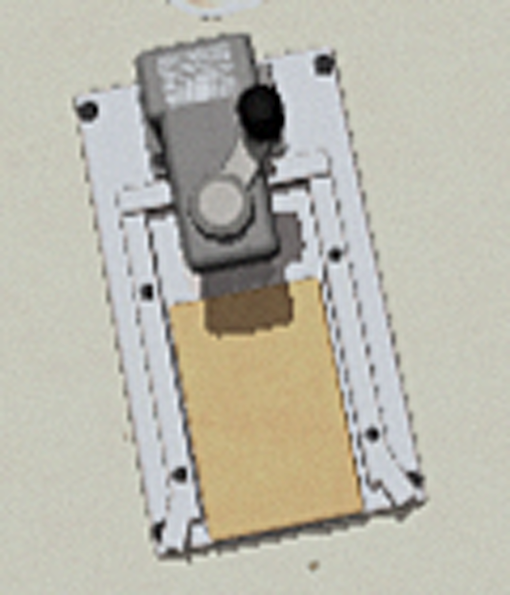

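The enlarged crop shows:
- **Hub top:** (219,202)
- **Knob top:** about (262,105)
- **Bed corners:** (77,98), (333,50), (427,497), (158,547)
- **Board corners:** (170,305), (320,278), (362,510), (208,540)

```bash
cat > m.py <<'E'
from h import *
p=lambda u,v,z:w('top0',210+u/4.25-.4,168+v/4.25-.4,z)
B=[p(*q,.015) for q in((77,98),(333,50),(427,497),(158,547))]
O=[p(*q,.025) for q in((170,305),(320,278),(362,510),(208,540))]
hub=p(219,202,.133);kn=p(262,105,.172)
f=lambda a,b:np.degrees(np.arctan2(*(a-b)[[1,0]]))
print('bed',np.round(B,4),'yaw',f(B[0]+B[1],B[2]+B[3]),f(B[0],B[1])-90,f(B[0],B[3]),f(B[1],B[2]))
print('bedlen',np.linalg.norm((B[0]+B[1]-B[2]-B[3])/2),'w',np.linalg.norm(B[0]-B[1]))
print('board',np.round(O,4),'yaw',f(O[0]+O[1],O[2]+O[3]),'len',np.linalg.norm((O[0]+O[1]-O[2]-O[3])/2),'near mid',(O[2]+O[3])/2)
print('hub',hub,'knob',kn,np.linalg.norm((kn-hub)[:2]),f(kn,hub))
yaw=np.radians(f(B[0]+B[1],B[2]+B[3]));x=np.array([np.cos(yaw),np.sin(yaw),0])
c=sum(B)/4;print('axis from bed',c+x*(.160-.131))
print('near edge bed x',((O[2]+O[3])/2-(c+x*.029))@x)
for n,u,v,z in(('mill',423,205,.14),('cut',158,269,.043),('dr',163,160,.108)):print(n,w('top0',u,v,z))
c=np.load('pics/top0.npz')
print([w('top0',210+u/4.25,168+v/4.25) for u,v in((219,202),(262,105),(280,420),(280,524))])
E
python3 m.py
```

```text
bed [[ 0.6845  0.1392  0.015 ]
 [ 0.7109 -0.0064  0.015 ]
 [ 0.4601 -0.0549  0.015 ]
 [ 0.4348  0.0905  0.015 ]] yaw 10.985883119558983 10.312480523394697 11.03337947964718 10.938585296126154
bedlen 0.2549432922274009 w 0.14792803813472497
board [[ 0.5645  0.0842  0.025 ]
 [ 0.5786  0.0019  0.025 ]
 [ 0.4534 -0.0195  0.025 ]
 [ 0.4383  0.0627  0.025 ]] yaw 9.686744718124128 len 0.12752821789539318 near mid [0.44587966 0.02158872 0.025     ]
hub [0.60124738 0.04956433 0.133     ] knob [0.64010645 0.02660752 0.172     ] 0.04513360924701892 -30.573359234150253
axis from bed [0.60103164 0.04762256 0.015     ]
near edge bed x -0.15726988079826426
mill [ 0.61762586 -0.28423391  0.14      ]
cut [0.49696782 0.28875233 0.043     ]
dr [0.73223603 0.26893457 0.108     ]
[array([0.60038434, 0.04872612, 0.13304639]), array([0.63953857, 0.02585825, 0.17093355]), array([0.50062233, 0.02322262, 0.02446417]), array([0.44552006, 0.0233811 , 0.02533624])]
```

Bed yaw is about 10.8°, the hub is at (0.601, 0.049), and the knob is at −31°. The board needs about 52 mm of push. First I'll go in front of the board with the fingers closed.

```bash
python3 -m jog '[{"dr":[0,0,-1],"slide":[15,37,0],"gripper":0},{"dr":[0,0,-2],"slide":[30,74,0],"gripper":0},{"dr":[0,0,-4],"slide":[46,111,0],"gripper":0},{"dr":[0,0,-4],"slide":[62,150,0],"gripper":0},{"dr":[0,0,-4],"slide":[78,189,0],"gripper":0},{"dr":[0,0,-4],"slide":[94,228,0],"gripper":0},{"dr":[0,0,-4],"slide":[110,267,0],"gripper":0},{"dr":[0,0,-4],"slide":[126,306,0],"gripper":0},{"dr":[0,0,-4],"slide":[142,345,0],"gripper":0},{"dr":[0,0,-4],"slide":[158,384,0],"gripper":0},{"dr":[0,0,-4],"slide":[174,423,0],"gripper":0},{"dr":[0,0,-4],"slide":[190,462,0],"gripper":0},{"dr":[0,0,-4],"slide":[206,501,0],"gripper":0},{"dr":[0,0,-4],"slide":[222,540,0],"gripper":0},{"dr":[0,0,-4],"slide":[238,579,0],"gripper":0},{"dr":[0,0,-4],"slide":[254,618,-20],"gripper":0},{"dr":[0,0,-4],"slide":[254,618,-60],"gripper":0},{"dr":[0,0,-4],"slide":[254,618,-80],"gripper":0},{"dr":[0,0,-4],"slide":[254,618,-80],"gripper":0},{"dr":[0,0,-4],"slide":[254,618,-80],"gripper":0}]'
```

```text
t: 1.77
tcp_pos: [0.4148, 0.0144, 0.0999]
ee_rot: [-180.0, 0.2, 11.0]
wrist_force: [0.5, 0.1, 0.0]
finger_gap: -0.0001
gripper_force: 0.0
```

```bash
python3 -m jog '[{"dr":[0,0,0],"slide":[0,0,-35],"gripper":0},{"dr":[0,0,0],"slide":[0,0,-60],"gripper":0},{"dr":[0,0,0],"slide":[0,0,-75],"gripper":0},{"dr":[0,0,0],"slide":[0,0,-81],"gripper":0},{"dr":[0,0,0],"slide":[0,0,-81],"gripper":0},{"dr":[0,0,0],"slide":[4,1,-81],"gripper":0},{"dr":[0,0,0],"slide":[8,2,-81],"gripper":0},{"dr":[0,0,0],"slide":[11,2,-81],"gripper":0},{"dr":[0,0,0],"slide":[14,3,-81],"gripper":0},{"dr":[0,0,0],"slide":[17,3,-81],"gripper":0},{"dr":[0,0,0],"slide":[20,4,-81],"gripper":0}]'; python3 -c "
from h import *
cap('wrist','w1')"
```

```text
t: 2.68
tcp_pos: [0.4363, 0.0183, 0.0195]
ee_rot: [180.0, -0.0, 11.0]
wrist_force: [0.6, -0.1, 0.3]
finger_gap: 0.0005
gripper_force: 0.0
```

View pics/w1.png

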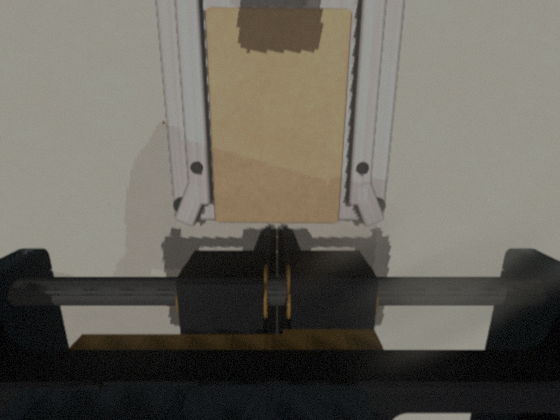

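The wrist view shows the closed fingers at about (277,225), just touching the middle of the board's near edge and centred between the guides. Now I'll push.

```bash
python3 -m jog '[{"dr":[0,0,0],"slide":[4,0.8,0],"gripper":0},{"dr":[0,0,0],"slide":[8,1.5,0],"gripper":0},{"dr":[0,0,0],"slide":[12,2.3,0],"gripper":0},{"dr":[0,0,0],"slide":[16,3,0],"gripper":0},{"dr":[0,0,0],"slide":[20,3.8,0],"gripper":0},{"dr":[0,0,0],"slide":[24,4.6,0],"gripper":0},{"dr":[0,0,0],"slide":[27,5.2,0],"gripper":0},{"dr":[0,0,0],"slide":[30,5.7,0],"gripper":0},{"dr":[0,0,0],"slide":[33,6.3,0],"gripper":0},{"dr":[0,0,0],"slide":[36,6.9,0],"gripper":0},{"dr":[0,0,0],"slide":[38,7.2,0],"gripper":0},{"dr":[0,0,0],"slide":[39,7.4,0],"gripper":0}]'
python3 -m jog '[{"dr":[0,0,0],"slide":[1,0.2,0],"gripper":0},{"dr":[0,0,0],"slide":[2,0.4,0],"gripper":0},{"dr":[0,0,0],"slide":[3,0.6,0],"gripper":0}]'
python3 -m jog '[{"dr":[0,0,0],"slide":[1,0.2,0],"gripper":0},{"dr":[0,0,0],"slide":[2,0.4,0],"gripper":0}]'
```

```text
t: 3.73
tcp_pos: [0.4751, 0.0257, 0.0192]
ee_rot: [180.0, -0.0, 11.0]
wrist_force: [0.0, -0.1, 0.7]
finger_gap: 0.0003
gripper_force: 0.0
t: 3.98
tcp_pos: [0.4777, 0.0263, 0.0192]
ee_rot: [-180.0, 0.0, 11.0]
wrist_force: [-0.0, -0.5, 0.6]
finger_gap: 0.0006
gripper_force: 0.0
t: 4.15
tcp_pos: [0.4798, 0.0267, 0.0192]
ee_rot: [-180.0, 0.0, 11.0]
wrist_force: [-0.8, -0.6, -0.0]
finger_gap: 0.0003
gripper_force: 0.0
```

```bash
python3 -m jog '[{"dr":[0,0,0],"slide":[1,0.2,0],"gripper":0},{"dr":[0,0,0],"slide":[2,0.4,0],"gripper":0}]';python3 -c "
from h import *
cap('wrist','w2')"
```

```text
t: 4.32
tcp_pos: [0.4818, 0.0271, 0.0192]
ee_rot: [-180.0, 0.0, 11.0]
wrist_force: [-0.3, 0.8, 0.0]
finger_gap: 0.0002
gripper_force: 0.0
```

View pics/w2.png

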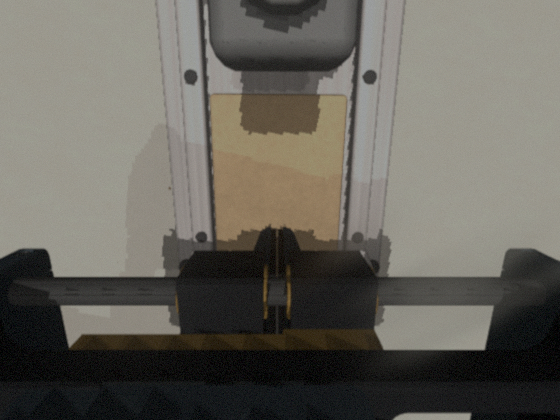

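```bash
python3 - <<'E'
from h import *
print(w('w1',278,8,.025),w('w1',278,222,.025),w('w1',278,222))
print(w('w2',278,95,.025),w('w2',230,245,.025),w('w2',230,245),w('w2',278,95))
for f in('w1','w2'):
    c=np.load('pics/%s.npz'%f); fl=210/np.tan(np.radians(float(c['fovy']))/2)
    for P in([.4363,.0183,.0195],[.4818,.0271,.0192],[.601,.049,.133]):
        q=c['T'][:3,:3].T@(np.array(P)-c['T'][:3,3]); print(f,c['cx']+fl*q[0]/-q[2],c['cy']-fl*q[1]/-q[2])
c=cap('top','top1')
cv2.imwrite('pics/crop1.png',cv2.convertScaleAbs(cv2.resize(c['pixels'][168:308,210:330,::-1],None,fx=4.25,fy=4.25,interpolation=cv2.INTER_CUBIC),alpha=1.3))
E
```

```text
[0.57134867 0.04453139 0.025     ] [0.44641307 0.02003941 0.025     ] [0.44634225 0.02002455 0.02477508]
[0.57130636 0.04439801 0.025     ] [0.46935123 0.05818363 0.025     ] [0.46898706 0.05825287 0.02415266] [0.57131677 0.04439953 0.02487562]
w1 277.62743794308994 233.50776190679457
w1 277.7804976597337 167.52869639103108
w1 286.73224977159623 -351.9013250782398
w2 277.5004345323242 292.54897668562353
w2 277.63174438293186 233.54695692666684
w2 284.72965259518924 -76.6390284553651
```

View pics/crop1.png

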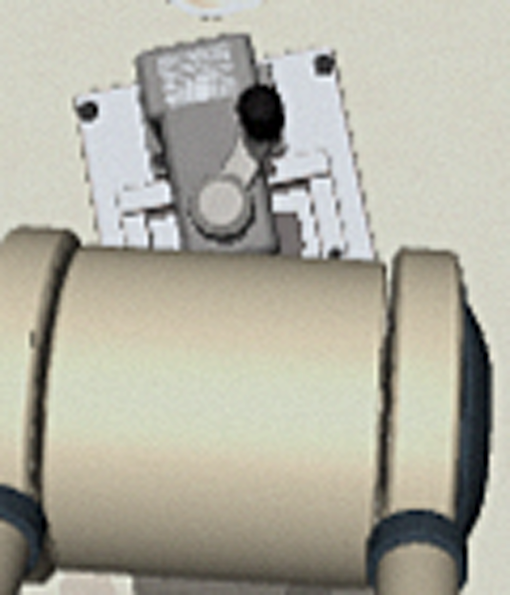

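The board did not move: its far edge stays at x = 0.571. The arm blocks the top view, so I'll check the fingertips' real height from the wrist depth.

```bash
python3 - <<'E'
from h import *
for f in('w1','w2'):
  for u in(266,272,277,283,290):
    print(f,u,[tuple(np.round(w(f,u,v)*1000).astype(int)) for v in(222,228,234,240,246)])
print(bot.state())
c=cap('wrist','w3')
cv2.imwrite('pics/w3c.png',cv2.convertScaleAbs(cv2.resize(c['pixels'][200:300,210:350,::-1],None,fx=5,fy=5,interpolation=cv2.INTER_CUBIC),alpha=2))
E
```

```text
w1 266 [(np.int64(445), np.int64(28), np.int64(25)), (np.int64(451), np.int64(28), np.int64(54)), (np.int64(451), np.int64(28), np.int64(65)), (np.int64(451), np.int64(28), np.int64(74)), (np.int64(452), np.int64(27), np.int64(83))]
w1 272 [(np.int64(446), np.int64(24), np.int64(25)), (np.int64(433), np.int64(22), np.int64(0)), (np.int64(450), np.int64(24), np.int64(61)), (np.int64(450), np.int64(24), np.int64(71)), (np.int64(450), np.int64(24), np.int64(79))]
w1 277 [(np.int64(446), np.int64(21), np.int64(25)), (np.int64(434), np.int64(18), np.int64(0)), (np.int64(429), np.int64(17), np.int64(0)), (np.int64(424), np.int64(16), np.int64(0)), (np.int64(419), np.int64(15), np.int64(0))]
w1 283 [(np.int64(447), np.int64(17), np.int64(24)), (np.int64(453), np.int64(18), np.int64(54)), (np.int64(453), np.int64(19), np.int64(66)), (np.int64(450), np.int64(18), np.int64(67)), (np.int64(451), np.int64(19), np.int64(79))]
w1 290 [(np.int64(448), np.int64(12), np.int64(25)), (np.int64(436), np.int64(8), np.int64(0)), (np.int64(454), np.int64(15), np.int64(67)), (np.int64(454), np.int64(15), np
[... 1217 characters left out ...]
82))]
{'t': 4.4167, 'joint_positions': array([-3.87222046e+00,  3.08904629e+01,  1.06641373e+02,  6.34146277e-04,
        4.24589421e+01,  7.51260685e+01]), 'joint_vel': array([-0.159873  , -0.04534095,  0.32392797,  0.052727  , -0.07573032,
       -0.03803185]), 'tau': array([ 2.94224324e-02, -7.32433748e+01, -1.96121228e+01,  4.01121669e-02,
       -1.65481679e-02,  2.07954232e-02]), 'tcp_pos': array([0.48196   , 0.02711728, 0.01922471]), 'ee_rot': array([ 1.79998047e+02, -9.02249455e-03,  1.10012434e+01]), 'wrist_force': array([ 0.57351472,  1.00995096, -0.10810082]), 'wrist_torque': array([-0.0037416 ,  0.01254339, -0.00761045]), 'gripper_force': 0.0, 'finger_gap': 0.0004635750559251479}
```

View pics/w3c.png

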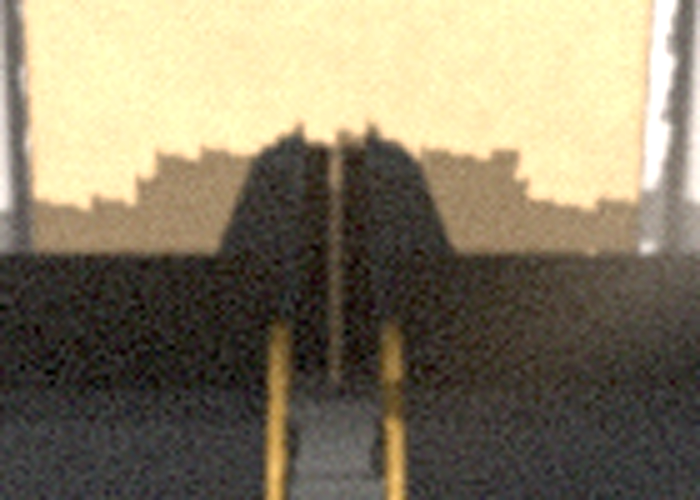

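```bash
python3 - <<'E'
from h import *
for u in(262,264,266,268,270,285,287,289):
    print(u,[int(w('w3',u,v)[2]*1000) for v in range(222,234)])
E
```

```text
262 [24, 25, 25, 25, 24, 24, 24, 24, 58, 59, 62, 62]
264 [25, 24, 24, 24, 26, 24, 25, 56, 58, 60, 60, 64]
266 [25, 24, 223, 24, 24, 26, 55, 57, 58, 60, 61, 63]
268 [24, 24, 24, 25, 24, 54, 54, 56, 58, 59, 61, 64]
270 [24, 25, 24, 24, 25, 54, 56, 57, 58, 59, 61, 63]
285 [24, 25, 23, 24, 25, 53, 55, 56, 58, 60, 61, 64]
287 [23, 24, 24, 25, 25, 23, 55, 56, 58, 59, 61, 64]
289 [24, 25, 25, 23, 25, 24, 24, 56, 58, 60, 60, 63]
```

The fingers passed over the board without touching it. The depth shows their ends about 34 mm higher than the reported TCP. I'll back off, then go down in steps while watching the force.

```bash
python3 -m jog '[{"dr":[0,0,0],"slide":[-30,-6,0],"gripper":0},{"dr":[0,0,0],"slide":[-60,-11.5,0],"gripper":0},{"dr":[0,0,0],"slide":[-68,-13,0],"gripper":0},{"dr":[0,0,0],"slide":[-68,-13,-5],"gripper":0},{"dr":[0,0,0],"slide":[-68,-13,-10],"gripper":0},{"dr":[0,0,0],"slide":[-68,-13,-15],"gripper":0},{"dr":[0,0,0],"slide":[-68,-13,-15],"gripper":0}]'
python3 -m jog '[{"dr":[0,0,0],"slide":[0,0,-4],"gripper":0},{"dr":[0,0,0],"slide":[0,0,-8],"gripper":0},{"dr":[0,0,0],"slide":[0,0,-8],"gripper":0}]'
python3 -m jog '[{"dr":[0,0,0],"slide":[0,0,-4],"gripper":0},{"dr":[0,0,0],"slide":[0,0,-6],"gripper":0},{"dr":[0,0,0],"slide":[0,0,-6],"gripper":0}]'
python3 - <<'E'
from h import *
c=cap('wrist','w4')
for u in(266,268,286):
    print(u,[tuple((w('w4',u,v)*1000).astype(int).tolist()) for v in range(222,234)])
E
```

```text
t: 5.05
tcp_pos: [0.4146, 0.0141, 0.0032]
ee_rot: [-180.0, 0.0, 11.0]
wrist_force: [-0.4, 0.1, 0.1]
finger_gap: 0.0004
gripper_force: 0.0
t: 5.3
tcp_pos: [0.4138, 0.0142, -0.0045]
ee_rot: [-180.0, 0.0, 11.0]
wrist_force: [0.0, 0.2, 0.1]
finger_gap: 0.0005
gripper_force: 0.0
t: 5.55
tcp_pos: [0.4136, 0.0141, -0.0102]
ee_rot: [-180.0, 0.0, 11.0]
wrist_force: [-0.3, -0.4, 0.1]
finger_gap: -0.0001
gripper_force: 0.0
266 [(423, 23, 0), (422, 23, 0), (422, 23, 0), (421, 23, 0), (421, 23, 1), (420, 23, 0), (428, 23, 25), (428, 23, 27), (428, 23, 29), (428, 23, 31), (428, 23, 32), (428, 23, 35)]
268 [(423, 22, 0), (423, 22, 0), (422, 22, 0), (421, 22, -1), (421, 22, 0), (428, 22, 24), (428, 22, 25), (428, 22, 27), (428, 22, 28), (428, 22, 30), (428, 22, 32), (428, 22, 33)]
286 [(426, 10, 0), (425, 10, 0), (424, 10, 0), (424, 10, 0), (423, 10, 0), (422, 10, -1), (430, 12, 25), (430, 12, 27), (430, 12, 29), (430, 12, 30), (430, 12, 32), (430, 12, 33)]
```

```bash
python3 -m jog '[{"dr":[0,0,0],"slide":[0,0,-3],"gripper":0},{"dr":[0,0,0],"slide":[0,0,-5],"gripper":0},{"dr":[0,0,0],"slide":[4,0.8,-5],"gripper":0},{"dr":[0,0,0],"slide":[8,1.5,-5],"gripper":0},{"dr":[0,0,0],"slide":[11,2,-5],"gripper":0},{"dr":[0,0,0],"slide":[13,2.5,-5],"gripper":0},{"dr":[0,0,0],"slide":[15,3,-5],"gripper":0}]'
python3 -m jog '[{"dr":[0,0,0],"slide":[2,0.4,0],"gripper":0},{"dr":[0,0,0],"slide":[4,0.8,0],"gripper":0},{"dr":[0,0,0],"slide":[6,1.2,0],"gripper":0}]'
python3 -m jog '[{"dr":[0,0,0],"slide":[2,0.4,0],"gripper":0},{"dr":[0,0,0],"slide":[4,0.8,0],"gripper":0},{"dr":[0,0,0],"slide":[6,1.2,0],"gripper":0}]'
```

```text
t: 6.18
tcp_pos: [0.429, 0.0172, -0.0148]
ee_rot: [180.0, 0.0, 11.0]
wrist_force: [-2.9, -1.6, 0.8]
finger_gap: 0.0005
gripper_force: 1.5
t: 6.43
tcp_pos: [0.4341, 0.0184, -0.0148]
ee_rot: [-180.0, 0.1, 11.0]
wrist_force: [-4.7, -1.1, 5.0]
finger_gap: 0.0001
gripper_force: 2.4
t: 6.68
tcp_pos: [0.4408, 0.0195, -0.0148]
ee_rot: [-180.0, 0.0, 11.0]
wrist_force: [-2.5, -1.3, 1.1]
finger_gap: 0.0005
gripper_force: 1.6
```

Now there is contact at about 3 N, so the fingers really are about 34 mm short of the reported TCP. I'll keep pushing.

```bash
python3 -m jog '[{"dr":[0,0,0],"slide":[3,0.6,0],"gripper":0},{"dr":[0,0,0],"slide":[6,1.2,0],"gripper":0},{"dr":[0,0,0],"slide":[9,1.7,0],"gripper":0},{"dr":[0,0,0],"slide":[12,2.3,0],"gripper":0},{"dr":[0,0,0],"slide":[15,2.9,0],"gripper":0},{"dr":[0,0,0],"slide":[18,3.4,0],"gripper":0},{"dr":[0,0,0],"slide":[21,4,0],"gripper":0},{"dr":[0,0,0],"slide":[24,4.6,0],"gripper":0},{"dr":[0,0,0],"slide":[27,5.2,0],"gripper":0},{"dr":[0,0,0],"slide":[30,5.7,0],"gripper":0},{"dr":[0,0,0],"slide":[32,6.1,0],"gripper":0}]'
python3 -m jog '[{"dr":[0,0,0],"slide":[1,0.2,0],"gripper":0},{"dr":[0,0,0],"slide":[2,0.4,0],"gripper":0},{"dr":[0,0,0],"slide":[3,0.6,0],"gripper":0}]'
python3 -m jog '[{"dr":[0,0,0],"slide":[1,0.2,0],"gripper":0},{"dr":[0,0,0],"slide":[2,0.4,0],"gripper":0}]'
```

```text
t: 7.6
tcp_pos: [0.4734, 0.0257, -0.0148]
ee_rot: [180.0, -0.0, 11.0]
wrist_force: [-2.2, -0.5, -0.2]
finger_gap: 0.0005
gripper_force: 1.0
t: 7.85
tcp_pos: [0.4756, 0.0262, -0.0148]
ee_rot: [-180.0, 0.0, 11.0]
wrist_force: [-2.7, -0.6, 1.6]
finger_gap: 0.0003
gripper_force: 1.7
t: 8.02
tcp_pos: [0.4777, 0.0266, -0.0148]
ee_rot: [-180.0, 0.0, 11.0]
wrist_force: [-2.4, -0.4, -0.0]
finger_gap: 0.0006
gripper_force: 1.3
```

```bash
python3 -m jog '[{"dr":[0,0,0],"slide":[1,0.2,0],"gripper":0},{"dr":[0,0,0],"slide":[2,0.4,0],"gripper":0}]'
python3 -m jog '[{"dr":[0,0,0],"slide":[1,0.2,0],"gripper":0},{"dr":[0,0,0],"slide":[1.5,0.3,0],"gripper":0}]'
python3 -m jog '[{"dr":[0,0,0],"slide":[1,0.2,0],"gripper":0},{"dr":[0,0,0],"slide":[1,0.2,0],"gripper":0}]'
```

```text
t: 8.18
tcp_pos: [0.4799, 0.027, -0.0148]
ee_rot: [180.0, -0.0, 11.0]
wrist_force: [-1.8, -0.8, 0.5]
finger_gap: 0.0005
gripper_force: 1.2
t: 8.35
tcp_pos: [0.4812, 0.0273, -0.0148]
ee_rot: [-180.0, 0.0, 11.0]
wrist_force: [-4.6, -2.0, 2.3]
finger_gap: 0.0006
gripper_force: 2.3
t: 8.52
tcp_pos: [0.4812, 0.0274, -0.0149]
ee_rot: [-180.0, 0.1, 11.0]
wrist_force: [-7.9, -3.1, 4.7]
finger_gap: 0.0004
gripper_force: 3.9
```

The board is home: motion stopped at x = 0.4812 and the force rose to 8 N. I'll firm it up, back off, rise and go above the knob.

```bash
python3 -m jog '[{"dr":[0,0,0],"slide":[1,0.2,0],"gripper":0},{"dr":[0,0,0],"slide":[1,0.2,0],"gripper":0},{"dr":[0,0,0],"slide":[-10,-2,0],"gripper":0},{"dr":[0,0,0],"slide":[-30,-6,0],"gripper":0},{"dr":[0,0,0],"slide":[-35,-7,30],"gripper":0},{"dr":[0,0,0],"slide":[-35,-7,70],"gripper":0},{"dr":[0,0,0],"slide":[-35,-7,110],"gripper":91},{"dr":[0,0,0],"slide":[-35,-7,150],"gripper":91},{"dr":[0,0,0],"slide":[-35,-7,190],"gripper":91},{"dr":[0,0,0],"slide":[-20,-6,205],"gripper":91},{"dr":[0,0,0],"slide":[18,-6,205],"gripper":91},{"dr":[0,0,0],"slide":[55,-5,205],"gripper":91},{"dr":[0,0,0],"slide":[92,-4,205],"gripper":91},{"dr":[0,0,0],"slide":[125,-2,205],"gripper":91},{"dr":[0,0,0],"slide":[150,-1,205],"gripper":91},{"dr":[0,0,0],"slide":[158.5,-1,205],"gripper":91},{"dr":[0,0,0],"slide":[158.5,-1,205],"gripper":91},{"dr":[0,0,0],"slide":[158.5,-1,205],"gripper":91}]'
python3 - <<'E'
from h import *
c=cap('wrist','w5'); fl=210/np.tan(np.radians(float(c['fovy']))/2)
s=bot.state()['tcp_pos'];print(s)
for P in([s[0],s[1],.172],[s[0],s[1],.153],[.601,.049,.133]):
    q=c['T'][:3,:3].T@(np.array(P)-c['T'][:3,3]); print(c['cx']+fl*q[0]/-q[2],c['cy']-fl*q[1]/-q[2])
E
```

```text
t: 10.02
tcp_pos: [0.6403, 0.0265, 0.1899]
ee_rot: [-180.0, 0.0, 11.0]
wrist_force: [-1.4, -0.4, -0.2]
finger_gap: 0.0773
gripper_force: 0.0
[0.63976261 0.02654782 0.19007901]
277.3991119049198 226.01569550213975
277.35228174110205 218.58420419299205
244.934351198951 247.48627648762096
```

View pics/w5.png

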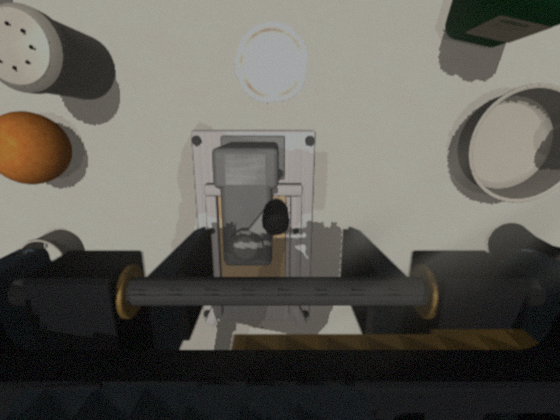

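The wrist view shows the knob at about (276,216), where it was predicted (277, 218–226), between the open fingers. I'll descend and grip.

```bash
python3 -m jog '[{"dr":[0,0,0],"slide":[0,0,-30],"gripper":91},{"dr":[0,0,0],"slide":[0,0,-55],"gripper":91},{"dr":[0,0,0],"slide":[0,0,-75],"gripper":60},{"dr":[0,0,0],"slide":[0,0,-85],"gripper":40},{"dr":[0,0,0],"slide":[0,0,-85],"gripper":10},{"dr":[0,0,0],"slide":[0,0,-85],"gripper":10},{"dr":[0,0,0],"slide":[0,0,-85],"gripper":10},{"dr":[0,0,0],"slide":[0,0,-85],"gripper":10},{"dr":[0,0,0],"slide":[0,0,-85],"gripper":10},{"dr":[0,0,0],"slide":[0,0,-85],"gripper":10}]'
```

```text
t: 10.9
tcp_pos: [0.6412, 0.0265, 0.106]
ee_rot: [180.0, -0.1, 11.0]
wrist_force: [-0.8, 0.4, -0.2]
finger_gap: 0.0408
gripper_force: 0.0
```

```bash
python3 -m jog '[{"dr":[0,0,0],"slide":[0,0,0],"gripper":10},{"dr":[0,0,0],"slide":[0,0,0],"gripper":10},{"dr":[0,0,0],"slide":[0,0,0],"gripper":10},{"dr":[0,0,0],"slide":[0,0,0],"gripper":10},{"dr":[0,0,0],"slide":[0,0,0],"gripper":10}]'
cat > c.py <<'E'
from h import *
import sys
# circle offsets from current commanded angle: c.py start_deg step_deg n
H=np.array([.6012,.0492]);s=bot.state();d=s['tcp_pos'][:2]-H
print('meas r',np.hypot(*d)*1000,'ang',np.degrees(np.arctan2(d[1],d[0])))
t=np.array([d[1],-d[0]])/np.hypot(*d);F=s['wrist_force'][:2];print('drive resist',-F@t,'radial out',F@d/np.hypot(*d),s['t'])
if len(sys.argv)>1:
    a0,st,n=float(sys.argv[1]),float(sys.argv[2]),int(sys.argv[3]);g=np.radians(a0-st*np.arange(n+1))
    print([[round(45*(np.cos(x)-np.cos(g[0])),1),round(45*(np.sin(x)-np.sin(g[0])),1)] for x in g[1:]],'end',np.degrees(g[-1]))
E
python3 c.py -30.5 6 20
```

```text
t: 11.32
tcp_pos: [0.6406, 0.0268, 0.1053]
ee_rot: [-180.0, 0.0, 11.0]
wrist_force: [-2.0, 4.5, 2.1]
finger_gap: 0.0211
gripper_force: 30.0
meas r 45.30500291553294 ang -29.583272670688224
drive resist 2.9386826237559633 radial out -3.9120736333440447 11.3167
[[np.float64(-2.6), np.float64(-3.9)], [np.float64(-5.6), np.float64(-7.6)], [np.float64(-9.0), np.float64(-10.9)], [np.float64(-12.6), np.float64(-13.8)], [np.float64(-16.6), np.float64(-16.3)], [np.float64(-20.8), np.float64(-18.4)], [np.float64(-25.2), np.float64(-20.1)], [np.float64(-29.8), np.float64(-21.3)], [np.float64(-34.5), np.float64(-22.0)], [np.float64(-39.2), np.float64(-22.2)], [np.float64(-43.9), np.float64(-21.9)], [np.float64(-48.5), np.float64(-21.1)], [np.float64(-53.1), np.float64(-19.8)], [np.float64(-57.4), np.float64(-18.1)], [np.float64(-61.6), np.float64(-15.9)], [np.float64(-65.5), np.float64(-13.3)], [np.float64(-69.2), np.float64(-10.3)], [np.float64(-72.5), np.float64(-7.0)], [np.float64(-75.4), np.float64(-3.3)], [np.float64(-77.9), np.float64(0.7)]] end -150.5
```

```bash
python3 -m jog '[{"dr":[0,0,0],"slide":[-2.6,-3.9,0],"gripper":10},{"dr":[0,0,0],"slide":[-5.6,-7.6,0],"gripper":10},{"dr":[0,0,0],"slide":[-9,-10.9,0],"gripper":10},{"dr":[0,0,0],"slide":[-12.6,-13.8,0],"gripper":10},{"dr":[0,0,0],"slide":[-16.6,-16.3,0],"gripper":10},{"dr":[0,0,0],"slide":[-20.8,-18.4,0],"gripper":10},{"dr":[0,0,0],"slide":[-25.2,-20.1,0],"gripper":10},{"dr":[0,0,0],"slide":[-29.8,-21.3,0],"gripper":10},{"dr":[0,0,0],"slide":[-34.5,-22,0],"gripper":10},{"dr":[0,0,0],"slide":[-39.2,-22.2,0],"gripper":10}]'
python3 c.py -90.5 4 20
```

```text
t: 12.15
tcp_pos: [0.6031, 0.0033, 0.1055]
ee_rot: [179.9, -0.2, 11.0]
wrist_force: [7.0, -5.1, -3.7]
finger_gap: 0.0211
gripper_force: 30.0
meas r 45.908121246183256 ang -87.5851659621669
drive resist 6.751172932927396 radial out 5.375681328038874 12.15
[[np.float64(-3.1), np.float64(0.1)], [np.float64(-6.3), np.float64(0.5)], [np.float64(-9.3), np.float64(1.1)], [np.float64(-12.4), np.float64(1.9)], [np.float64(-15.4), np.float64(2.8)], [np.float64(-18.3), np.float64(4.1)], [np.float64(-21.1), np.float64(5.5)], [np.float64(-23.8), np.float64(7.0)], [np.float64(-26.4), np.float64(8.8)], [np.float64(-28.8), np.float64(10.8)], [np.float64(-31.1), np.float64(12.9)], [np.float64(-33.3), np.float64(15.2)], [np.float64(-35.3), np.float64(17.6)], [np.float64(-37.1), np.float64(20.2)], [np.float64(-38.8), np.float64(22.8)], [np.float64(-40.2), np.float64(25.6)], [np.float64(-41.5), np.float64(28.5)], [np.float64(-42.5), np.float64(31.5)], [np.float64(-43.4), np.float64(34.5)], [np.float64(-44.0), np.float64(37.6)]] end -170.5
```

```bash
cat > g.py <<'E'
import numpy as np,sys
a,st,n,k=map(float,sys.argv[1:5]); P=lambda x:45*np.array([np.cos(np.radians(x)),np.sin(np.radians(x))])
C=P(a)
for i in range(int(k)):
    r=[]
    for j in range(int(n)):
        a-=st; r.append((P(a)-C).round(1).tolist())
    print(r,'end',a); C=C+np.array(r[-1])
E
python3 g.py -90.5 4 5 4
```

```text
[[-3.1, 0.1], [-6.3, 0.5], [-9.3, 1.1], [-12.4, 1.9], [-15.4, 2.8]] end -110.5
[[-2.9, 1.3], [-5.7, 2.7], [-8.4, 4.2], [-11.0, 6.0], [-13.4, 8.0]] end -130.5
[[-2.3, 2.1], [-4.5, 4.4], [-6.5, 6.8], [-8.3, 9.4], [-10.0, 12.0]] end -150.5
[[-1.4, 2.8], [-2.7, 5.7], [-3.7, 8.7], [-4.6, 11.7], [-5.2, 14.8]] end -170.5
```

```bash
python3 -m jog '[{"dr":[0,0,0],"slide":[-3.1,0.1,0],"gripper":10},{"dr":[0,0,0],"slide":[-6.3,0.5,0],"gripper":10},{"dr":[0,0,0],"slide":[-9.3,1.1,0],"gripper":10},{"dr":[0,0,0],"slide":[-12.4,1.9,0],"gripper":10},{"dr":[0,0,0],"slide":[-15.4,2.8,0],"gripper":10}]' >/dev/null; python3 c.py
python3 -m jog '[{"dr":[0,0,0],"slide":[-2.9,1.3,0],"gripper":10},{"dr":[0,0,0],"slide":[-5.7,2.7,0],"gripper":10},{"dr":[0,0,0],"slide":[-8.4,4.2,0],"gripper":10},{"dr":[0,0,0],"slide":[-11,6,0],"gripper":10},{"dr":[0,0,0],"slide":[-13.4,8,0],"gripper":10}]'>/dev/null; python3 c.py
python3 -m jog '[{"dr":[0,0,0],"slide":[-2.3,2.1,0],"gripper":10},{"dr":[0,0,0],"slide":[-4.5,4.4,0],"gripper":10},{"dr":[0,0,0],"slide":[-6.5,6.8,0],"gripper":10},{"dr":[0,0,0],"slide":[-8.3,9.4,0],"gripper":10},{"dr":[0,0,0],"slide":[-10,12,0],"gripper":10}]'>/dev/null; python3 c.py
python3 g.py -150.5 4 5 4
```

```text
meas r 45.94200925751868 ang -107.52253783988091
drive resist 6.431335683310698 radial out 7.746260191888599 12.5667
meas r 45.791253113624755 ang -128.057767001248
drive resist 6.5760076740610165 radial out 12.495399361420704 12.9833
meas r 45.6782264566932 ang -148.73132420381285
drive resist 7.472365552770839 radial out 9.97041778917488 13.4
[[-1.5, 2.8], [-2.7, 5.7], [-3.8, 8.6], [-4.6, 11.7], [-5.2, 14.7]] end -170.5
[[-0.4, 3.1], [-0.6, 6.3], [-0.6, 9.4], [-0.3, 12.6], [0.1, 15.7]] end -190.5
[[0.7, 3.0], [1.6, 6.0], [2.7, 9.0], [4.0, 11.8], [5.5, 14.6]] end -210.5
[[1.7, 2.6], [3.5, 5.2], [5.6, 7.6], [7.8, 9.8], [10.1, 11.9]] end -230.5
```

```bash
sed -i 's/.6012,.0492/.6008,.0485/' c.py
python3 -m jog '[{"dr":[0,0,0],"slide":[-1.9,2.1,0],"gripper":10},{"dr":[0,0,0],"slide":[-3.1,5.0,0],"gripper":10},{"dr":[0,0,0],"slide":[-4.2,7.9,0],"gripper":10},{"dr":[0,0,0],"slide":[-5.0,11.0,0],"gripper":10},{"dr":[0,0,0],"slide":[-5.6,14,0],"gripper":10}]' >/dev/null; python3 c.py
python3 -m jog '[{"dr":[0,0,0],"slide":[-0.4,3.1,0],"gripper":10},{"dr":[0,0,0],"slide":[-0.6,6.3,0],"gripper":10},{"dr":[0,0,0],"slide":[-0.6,9.4,0],"gripper":10},{"dr":[0,0,0],"slide":[-0.3,12.6,0],"gripper":10},{"dr":[0,0,0],"slide":[0.1,15.7,0],"gripper":10}]'>/dev/null; python3 c.py
python3 -m jog '[{"dr":[0,0,0],"slide":[0.7,3,0],"gripper":10},{"dr":[0,0,0],"slide":[1.6,6,0],"gripper":10},{"dr":[0,0,0],"slide":[2.7,9,0],"gripper":10},{"dr":[0,0,0],"slide":[4,11.8,0],"gripper":10},{"dr":[0,0,0],"slide":[5.5,14.6,0],"gripper":10}]'>/dev/null; python3 c.py
python3 g.py -210.5 4 5 6
```

```text
meas r 44.95509112813626 ang -169.02923472059706
drive resist 6.74435742145496 radial out 6.08318261103457 13.8167
meas r 44.89808830846375 ang 170.49667986774722
drive resist 7.5309392831289115 radial out 4.658880805178725 14.2333
meas r 44.769634803312 ang 150.28786839538333
drive resist 7.458799182653406 radial out 2.608531228842025 14.65
[[1.7, 2.6], [3.6, 5.2], [5.6, 7.6], [7.8, 9.8], [10.1, 11.9]] end -230.5
[[2.5, 1.9], [5.2, 3.6], [7.9, 5.2], [10.7, 6.5], [13.7, 7.7]] end -250.5
[[2.9, 0.9], [6.0, 1.7], [9.1, 2.2], [12.2, 2.5], [15.4, 2.6]] end -270.5
[[3.1, -0.2], [6.2, -0.5], [9.3, -1.1], [12.4, -1.9], [15.3, -2.9]] end -290.5
[[2.9, -1.2], [5.7, -2.6], [8.5, -4.2], [11.0, -6.0], [13.5, -7.9]] end -310.5
[[2.3, -2.1], [4.5, -4.4], [6.5, -6.8], [8.3, -9.4], [9.9, -12.1]] end -330.5
```

```bash

python3 -m jog '[{"dr":[0,0,0],"slide":[1.7,2.6,0],"gripper":10},{"dr":[0,0,0],"slide":[3.6,5.2,0],"gripper":10},{"dr":[0,0,0],"slide":[5.6,7.6,0],"gripper":10},{"dr":[0,0,0],"slide":[7.8,9.8,0],"gripper":10},{"dr":[0,0,0],"slide":[10.1,11.9,0],"gripper":10}]' >/dev/null; python3 c.py
python3 -m jog '[{"dr":[0,0,0],"slide":[2.5,1.9,0],"gripper":10},{"dr":[0,0,0],"slide":[5.2,3.6,0],"gripper":10},{"dr":[0,0,0],"slide":[7.9,5.2,0],"gripper":10},{"dr":[0,0,0],"slide":[10.7,6.5,0],"gripper":10},{"dr":[0,0,0],"slide":[13.7,7.7,0],"gripper":10}]'>/dev/null; python3 c.py
```

```text
meas r 44.73577910274475 ang 130.0531651492895
drive resist 7.332777850791801 radial out 0.18592587083621012 15.0667
meas r 44.67519936312198 ang 109.72915503409251
drive resist 5.708332405767776 radial out -0.15585369284510261 15.4833
```

Still free, at roughly 6–7.5 N with noise. I'll carry on.

```bash

python3 -m jog '[{"dr":[0,0,0],"slide":[2.9,0.9,0],"gripper":10},{"dr":[0,0,0],"slide":[6,1.7,0],"gripper":10},{"dr":[0,0,0],"slide":[9.1,2.2,0],"gripper":10},{"dr":[0,0,0],"slide":[12.2,2.5,0],"gripper":10},{"dr":[0,0,0],"slide":[15.4,2.6,0],"gripper":10}]' >/dev/null; python3 c.py
python3 -m jog '[{"dr":[0,0,0],"slide":[3.1,-0.2,0],"gripper":10},{"dr":[0,0,0],"slide":[6.2,-0.5,0],"gripper":10},{"dr":[0,0,0],"slide":[9.3,-1.1,0],"gripper":10},{"dr":[0,0,0],"slide":[12.4,-1.9,0],"gripper":10},{"dr":[0,0,0],"slide":[15.3,-2.9,0],"gripper":10}]'>/dev/null; python3 c.py
python3 g.py -290.5 4 5 6
```

```text
meas r 44.721192457378464 ang 89.610448850501
drive resist 7.132249265311273 radial out -1.5092396982513576 15.9
meas r 44.76008130578445 ang 69.59730246439544
drive resist 7.133124013021164 radial out -2.1399045581567475 16.3167
[[2.9, -1.2], [5.7, -2.6], [8.4, -4.2], [11.0, -6.0], [13.5, -7.9]] end -310.5
[[2.3, -2.2], [4.4, -4.4], [6.4, -6.9], [8.3, -9.4], [9.9, -12.1]] end -330.5
[[1.5, -2.8], [2.7, -5.7], [3.8, -8.6], [4.6, -11.6], [5.2, -14.7]] end -350.5
[[0.4, -3.1], [0.6, -6.3], [0.6, -9.4], [0.4, -12.5], [-0.1, -15.7]] end -370.5
[[-0.7, -3.0], [-1.6, -6.0], [-2.7, -9.0], [-4.0, -11.8], [-5.5, -14.6]] end -390.5
[[-1.7, -2.6], [-3.5, -5.2], [-5.6, -7.6], [-7.8, -9.8], [-10.1, -11.9]] end -410.5
```

```bash

python3 -m jog '[{"dr":[0,0,0],"slide":[2.9,-1.2,0],"gripper":10},{"dr":[0,0,0],"slide":[5.7,-2.6,0],"gripper":10},{"dr":[0,0,0],"slide":[8.4,-4.2,0],"gripper":10},{"dr":[0,0,0],"slide":[11,-6,0],"gripper":10},{"dr":[0,0,0],"slide":[13.5,-7.9,0],"gripper":10}]' >/dev/null; python3 c.py
python3 -m jog '[{"dr":[0,0,0],"slide":[2.3,-2.2,0],"gripper":10},{"dr":[0,0,0],"slide":[4.4,-4.4,0],"gripper":10},{"dr":[0,0,0],"slide":[6.4,-6.9,0],"gripper":10},{"dr":[0,0,0],"slide":[8.3,-9.4,0],"gripper":10},{"dr":[0,0,0],"slide":[9.9,-12.1,0],"gripper":10}]'>/dev/null; python3 c.py
```

```text
meas r 44.88052874708907 ang 49.76083205493299
drive resist 8.320949332595378 radial out -3.648287233146585 16.7333
meas r 44.97156639594762 ang 30.05595449868854
drive resist 7.808702228543 radial out -3.7186912385202175 17.15
```

```bash

python3 -m jog '[{"dr":[0,0,0],"slide":[1.5,-2.8,0],"gripper":10},{"dr":[0,0,0],"slide":[2.7,-5.7,0],"gripper":10},{"dr":[0,0,0],"slide":[3.8,-8.6,0],"gripper":10},{"dr":[0,0,0],"slide":[4.6,-11.6,0],"gripper":10},{"dr":[0,0,0],"slide":[5.2,-14.7,0],"gripper":10}]' >/dev/null; python3 c.py; python3 g.py -350.5 2 5 6
```

```text
meas r 45.08892693909738 ang 10.516052088834627
drive resist 9.375622323545123 radial out -4.2329337497636805 17.5667
[[0.2, -1.6], [0.4, -3.1], [0.5, -4.7], [0.6, -6.2], [0.6, -7.8]] end -360.5
[[-0.0, -1.6], [-0.1, -3.2], [-0.3, -4.7], [-0.5, -6.3], [-0.7, -7.8]] end -370.5
[[-0.3, -1.6], [-0.7, -3.1], [-1.1, -4.6], [-1.6, -6.1], [-2.1, -7.6]] end -380.5
[[-0.6, -1.4], [-1.2, -2.9], [-1.9, -4.3], [-2.6, -5.7], [-3.4, -7.1]] end -390.5
[[-0.8, -1.3], [-1.7, -2.6], [-2.6, -3.9], [-3.6, -5.1], [-4.6, -6.4]] end -400.5
[[-1.0, -1.1], [-2.1, -2.3], [-3.2, -3.4], [-4.4, -4.4], [-5.6, -5.5]] end -410.5
```

```bash

python3 -m jog '[{"dr":[0,0,0],"slide":[0.2,-1.6,0],"gripper":10},{"dr":[0,0,0],"slide":[0.4,-3.1,0],"gripper":10},{"dr":[0,0,0],"slide":[0.5,-4.7,0],"gripper":10},{"dr":[0,0,0],"slide":[0.6,-6.2,0],"gripper":10},{"dr":[0,0,0],"slide":[0.6,-7.8,0],"gripper":10}]' >/dev/null; python3 c.py
python3 -m jog '[{"dr":[0,0,0],"slide":[0,-1.6,0],"gripper":10},{"dr":[0,0,0],"slide":[-0.1,-3.2,0],"gripper":10},{"dr":[0,0,0],"slide":[-0.3,-4.7,0],"gripper":10},{"dr":[0,0,0],"slide":[-0.5,-6.3,0],"gripper":10},{"dr":[0,0,0],"slide":[-0.7,-7.8,0],"gripper":10}]' >/dev/null; python3 c.py
```

```text
meas r 45.14594373468998 ang 0.8889913982834792
drive resist 9.67866961558908 radial out -3.525127806492985 17.9833
meas r 45.17894555012049 ang -8.888667442071007
drive resist 9.9157019051872 radial out -5.131093709700557 18.4
```

The force is ramping up. The fit puts pad contact near −305°, so 60 N is at about −391°. I'll creep on, with readings.

```bash

python3 -m jog '[{"dr":[0,0,0],"slide":[-0.3,-1.6,0],"gripper":10},{"dr":[0,0,0],"slide":[-0.7,-3.1,0],"gripper":10},{"dr":[0,0,0],"slide":[-1.1,-4.6,0],"gripper":10}]' >/dev/null; python3 c.py
python3 -m jog '[{"dr":[0,0,0],"slide":[-0.5,-1.5,0],"gripper":10},{"dr":[0,0,0],"slide":[-1,-3,0],"gripper":10}]' >/dev/null; python3 c.py
python3 -m jog '[{"dr":[0,0,0],"slide":[-0.3,-0.7,0],"gripper":10},{"dr":[0,0,0],"slide":[-0.6,-1.4,0],"gripper":10}]' >/dev/null; python3 c.py
python3 -m jog '[{"dr":[0,0,0],"slide":[-0.3,-0.7,0],"gripper":10},{"dr":[0,0,0],"slide":[-0.6,-1.5,0],"gripper":10}]' >/dev/null; python3 c.py
```

```text
meas r 45.2186275454441 ang -14.766843044236957
drive resist 10.694221675722849 radial out -5.013961758422135 18.65
meas r 45.21024330007184 ang -18.68280765974748
drive resist 10.696207528987593 radial out -5.293449702363046 18.8167
meas r 45.239733703722244 ang -20.5337837375051
drive resist 10.394663660986735 radial out -4.141265843961248 18.9833
meas r 45.25703789184521 ang -22.461387053101735
drive resist 10.517093055923075 radial out -5.96756526488856 19.15
```

```bash

python3 -m jog '[{"dr":[0,0,0],"slide":[-0.4,-0.8,0],"gripper":10},{"dr":[0,0,0],"slide":[-0.8,-1.6,0],"gripper":10}]' >/dev/null; python3 c.py
python3 -m jog '[{"dr":[0,0,0],"slide":[-0.4,-0.8,0],"gripper":10},{"dr":[0,0,0],"slide":[-0.8,-1.6,0],"gripper":10}]' >/dev/null; python3 c.py
python3 -m jog '[{"dr":[0,0,0],"slide":[-0.4,-0.7,0],"gripper":10},{"dr":[0,0,0],"slide":[-0.8,-1.4,0],"gripper":10}]' >/dev/null; python3 c.py
```

```text
meas r 45.27802956830136 ang -24.68506717907798
drive resist 10.340179499268377 radial out -5.210851074663122 19.3167
meas r 45.31615248605021 ang -26.95160786862057
drive resist 10.943469858265583 radial out -4.6562705267307365 19.4833
meas r 45.295655017212084 ang -28.917851325371338
drive resist 11.061554497284511 radial out -4.224000994254618 19.65
```

At −389° the resistance is 11.1 N, about 4.1 N above free turning. Both the force and the angle give about 59 N. I'll relax the push a little, open and rise.

```bash
python3 -m jog '[{"dr":[0,0,0],"slide":[0.2,0.4,0],"gripper":10},{"dr":[0,0,0],"slide":[0.3,0.6,0],"gripper":10}]'
python3 c.py
python3 -m jog '[{"dr":[0,0,0],"slide":[0,0,0],"gripper":70},{"dr":[0,0,0],"slide":[0,0,0],"gripper":70},{"dr":[0,0,0],"slide":[0,0,0],"gripper":70},{"dr":[0,0,0],"slide":[0,0,0],"gripper":70},{"dr":[0,0,0],"slide":[0,0,0],"gripper":70},{"dr":[0,0,0],"slide":[0,0,0],"gripper":70},{"dr":[0,0,0],"slide":[0,0,0],"gripper":70},{"dr":[0,0,0],"slide":[0,0,0],"gripper":70}]'
```

```text
t: 19.82
tcp_pos: [0.6405, 0.0267, 0.1053]
ee_rot: [-179.9, -0.0, 11.0]
wrist_force: [-0.8, 6.9, 3.1]
finger_gap: 0.0211
gripper_force: 30.0
meas r 45.2878752341053 ang -28.823480234663084
drive resist 5.694720674800897 radial out -4.0426127611448495 19.8167
t: 20.48
tcp_pos: [0.6403, 0.0258, 0.1052]
ee_rot: [180.0, 0.0, 11.0]
wrist_force: [0.2, 0.4, 0.0]
finger_gap: 0.0693
gripper_force: 0.0
```

```bash
python3 -m jog '[{"dr":[0,0,0],"slide":[0,0,15],"gripper":70},{"dr":[0,0,0],"slide":[0,0,45],"gripper":70},{"dr":[0,0,0],"slide":[0,0,85],"gripper":70},{"dr":[0,0,0],"slide":[0,0,120],"gripper":70},{"dr":[0,0,0],"slide":[-30,-20,130],"gripper":70},{"dr":[0,0,0],"slide":[-60,-45,130],"gripper":70},{"dr":[0,0,0],"slide":[-90,-70,130],"gripper":70},{"dr":[0,0,0],"slide":[-115,-100,130],"gripper":70},{"dr":[0,0,0],"slide":[-135,-135,130],"gripper":70},{"dr":[0,0,0],"slide":[-150,-170,130],"gripper":70},{"dr":[0,0,0],"slide":[-165,-205,130],"gripper":70},{"dr":[0,0,0],"slide":[-180,-240,130],"gripper":70},{"dr":[0,0,0],"slide":[-195,-275,130],"gripper":70},{"dr":[0,0,0],"slide":[-210,-310,130],"gripper":70},{"dr":[0,0,0],"slide":[-210,-310,130],"gripper":70},{"dr":[0,0,0],"slide":[-210,-310,130],"gripper":70}]'
python3 - <<'E'
from h import *
c=cap('top','top2')
cv2.imwrite('pics/crop2.png',cv2.convertScaleAbs(cv2.resize(c['pixels'][140:310,140:440,::-1],None,fx=2.66,fy=2.66,interpolation=cv2.INTER_CUBIC),alpha=1.3))
E
```

```text
t: 21.82
tcp_pos: [0.4295, -0.2857, 0.2352]
ee_rot: [180.0, 0.0, 10.8]
wrist_force: [0.7, 0.4, 0.4]
finger_gap: 0.0699
gripper_force: 0.0
```

View pics/crop2.png

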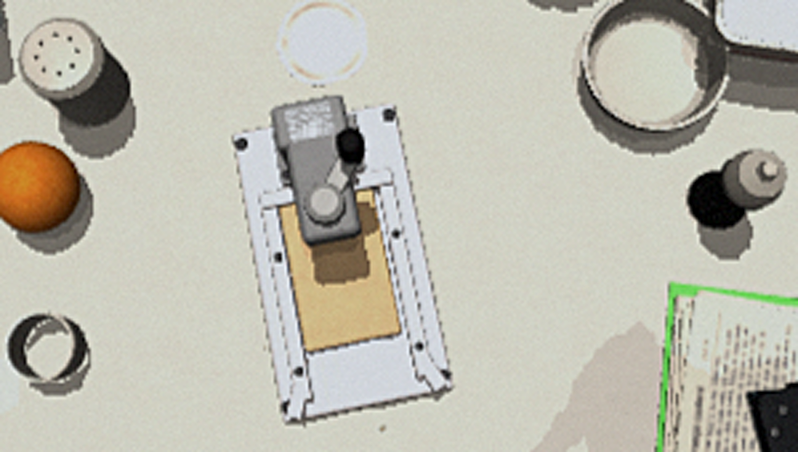

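The final view shows the board's far edge at the stop, about (285,204). Its near edge runs from (305,351) to (401,331), the knob is released at (350,146), and the mill, cutter and dredger are where they were. I'll check the near edge numerically and hand in.

```bash
python3 - <<'E'
from h import *
p=lambda u,v:w('top2',140+u/2.66-.3,140+v/2.66-.3,.025)
a,b=p(305,351),p(401,331)
x=np.array([np.cos(np.radians(10.9)),np.sin(np.radians(10.9))])
e=[(q[:2]-[.6008,.0485])@x*1000 for q in(a,b)];print(e)
if abs(np.mean(e)+105)<4: print(bot.hand_in())
E
```

```text
[np.float64(-104.22006002269903), np.float64(-103.78554418975611)]
the job is handed in; nothing more can be done
None
```

The job is handed in: the board is fully home and clamped at about 59 N (estimated from crank resistance and angle), the crank is released, and the final picture shows the mill, cutter and dredger undisturbed.

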